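Wring in a taper plug and jack it loose with the drift

TASK

Try the taper plug in the bench spindle: take it from its wooden stand, set its flat tang into the spindle's slot, and push it firmly down while twisting clockwise (seen from above) until it is fully home and the spindle has come to its stop, then let go of it. Then drive the steel drift, narrow end first, through the slot under the plug's tang until the plug has been jacked loose, about 10 mm up; let the drift alone lift the plug, leave it standing upright on the drift in the spindle, and do not disturb the other things on the bench.

Things in the scene. Friction and masses are not known exactly. Their poses are not given: they have to be found in the camera images.
- holder: Fixed bench holder. Origin: middle of its underside, on the spindle's upright axis; z up. Base 56 mm wide, 184 mm long along y; its flat top, 30 mm above the bench, is the slot floor on which the drift slides, reaching 92 mm from the axis either way. On it a grey housing 84 x 84 mm, top at 106 mm, with a window 30 mm wide, 42 mm high, sill = slot floor, right through along y.
- spindle: Steel spindle turning in the holder. Origin: on the axis at the slot floor, 30 mm above the bench; z up; its slot (18 mm wide, open at both ends and down to the floor, up to 42 mm) runs along its own y and turns with it. Starts 0.45 to 1.0 rad counter-clockwise of its stop and so blocks the windows; the plug must turn it clockwise to the stop. Stiff: 0.12 N m; the tang has 0.16 rad of play in it.
- spindle_mouth (a point): Centre of the spindle's mouth, in its face (68 mm flange), 84 mm above the slot floor. Tapered bore, 37 mm wide here, 30 mm wide 40 mm lower. Two raised lugs (12 x 9 x 5 mm) on the face, 30 mm off the axis at spindle +y and -y, show the slot's direction. At the clockwise stop, which is firm, lugs and slot line up with the holder's windows (holder y).
- plug: Loose steel taper plug, upright, 136 mm long, 0.36 to 0.6 kg. Origin: tip of the tang, its lowest point; z up. From the tip: flat tang 15 mm thick along x, 24 mm wide along y, end round; cone from 33 mm up (30 mm wide at 31, 38 mm wide at 77 mm, 5 degrees half angle); collar 52 mm wide at 82 to 90 mm; grip block 24 mm along x, 44 mm along y, 90 to 136 mm. A half turn changes nothing.
- plug_grip (a point): Middle of the plug's grip block, 115 mm above its tip. Set in lightly, the plug sticks in the taper with its tip about 20 mm above the slot floor; a push of 15 to 25 N with a twist takes it fully home, where it stops: tip 11 to 13 mm above the slot floor, collar about 10 mm clear of the spindle's face. It then grips by friction (over 10 N to pull out) until raised about 8 mm.
- stand: Fixed wooden stand, 80 x 80 mm, 100 mm high, in whose top plate the plug hangs in a round hole of 44 mm, its tip 18 mm above the bench. Origin: middle of the underside, below the hole.
- drift: Loose dark steel drift (wedge), 190 mm long, 12 mm thick along y, 0.24 to 0.39 kg, flat on a green mat 2 mm thick. Origin: middle of its underside; x towards the narrow end (nose), z up. 8 mm high at the nose (x = 95 mm), rising 0.2 mm per mm to 30 mm at x = -15, then level; at the tail, x -95 to -50, a handle block 20 mm thick along y, 48 mm high.
- drift_nose (a point): Middle of the lower edge of the drift's nose. Sliding on the slot floor under a plug that is home, the drift meets the tang when the nose is 15 to 25 mm past the spindle axis, and lifts it 0.2 mm per further mm (with the nose 75 mm past the axis the tang's tip is 23 mm above the slot floor). Pushing it takes up to about 20 N.
- drift_grip (a point): Middle of the drift's handle block, 30 mm above the underside, 72.5 mm behind the origin, 167.5 mm behind the nose.
- bearing: Bystander: loose steel bearing block, 80 x 70 x 64 mm. Origin: middle of the underside.
- veeblock: Bystander: loose steel vee block, 90 x 60 x 52 mm. Origin: middle of the underside.
- parallel: Bystander: loose plain steel bar, 170 x 14 x 30 mm, of even height (not the drift). Origin: middle of the underside.
- sprocket: Bystander: loose steel sprocket, 102 mm wide, 22 mm high.
- driver: Bystander: loose screwdriver.
- dialstand: Bystander: loose dial gauge stand, 190 mm high.
- copperbar: Bystander: loose copper bar, 200 mm long.

How it is judged:
On the way, in this order (a step that is already met when the one before it is completed fails the run):
1. the plug's tang is down in the spindle's slot (tip less than 30 mm above the slot floor, tang along the slot) while the spindle is still more than 0.25 rad short of its stop (z of plug in the frame of spindle below 0.03 m and horizontal distance between plug and spindle below 0.006 m and angle between the y axis of plug and the y axis of spindle, either way round below 0.3 rad and angle between the y axis of spindle and the y axis of holder, either way round above 0.25 rad).
2. the plug is fully home (tip less than 15 mm above the slot floor), upright, let go, and the spindle is turned to its stop (within 0.08 rad) (z of plug in the frame of spindle below 0.015 m and angle between the y axis of spindle and the y axis of holder, either way round below 0.08 rad and angle between plug's own z axis and vertical below 0.06 rad and contact force between the fingers and plug below 0.3 N), for 0.2 s.
At the end, for the whole second after the job is handed in: The plug stands at rest in the spindle, jacked up by the drift so that its tip is 19 to 32 mm above the slot floor (about 6 mm or more up from home), within 6 mm of the axis and within 0.12 rad of upright, resting on the drift, which lies at rest along the holder's windows (within 0.2 rad) (z of plug in the frame of spindle between 0.019 and 0.032 m and horizontal distance between plug and spindle below 0.006 m and angle between plug's own z axis and vertical below 0.12 rad and contact force between plug and drift above 0.5 N and angle between the x axis of drift and the y axis of holder, either way round below 0.2 rad and linear speed of each of plug, drift below 0.02 m/s); the robot touches nothing.
It fails at once if the robot touches the plug while the drift is in under it (horizontal distance between drift_nose and holder below 0.06 m and horizontal distance between drift and holder below 0.11 m and contact force between the fingers and plug above 1 N).
It fails at once if a bystander is moved by more than 25 mm (distance of any of bearing, veeblock, parallel, sprocket, driver, dialstand, copperbar from where it was at the start of the episode above 0.025 m).
It also fails if it takes over 61 s, if anything falls off the work surface, if the arm or the gripper's body presses on something with over 40 N, if the wrist force passes 120 N, or if a joint passes its speed limit or range.

ROBOT

A 6-joint arm with a two-finger parallel gripper is mounted at the origin on the work surface. World frame = base frame: x ahead of the robot, y to its left, z up, the work surface at z = 0. Lengths are in m, angles in rad, forces in N, time in s.
With the tool pointing down it reaches from about 0.325 to 0.85 m from the base axis. Payload 4.4 kg.
Tool frame: the origin (TCP) lies at the very end of the fingers, on their centre line; the grasp point (between the pads) lies 19 mm behind it; z points along the fingers, y is the line along which they close (so a half turn about z gives the same grasp; the last joint's range is limited). The gripper opens to 94 mm and grips with 3 to 60 N. Pads are 16 mm wide; open, the fingers measure 119 mm over their backs; the gripper's body (75 mm by 177 mm) begins 78 mm behind the grasp point.
Start: joints at [1.171, 0.207, 1.542, -0, 1.393, -0.15], TCP at [0.142, 0.557, 0.205] pointing down, gripper open.
Joint ranges: [-2.73, 2.73], [-0.86, 2.22], [0.23, 2.46], [-1.11, 4.25], [0.08, 2.63], [-2.82, 2.82]. Speed limits (rad/s): [2.79, 2.79, 3.14, 3.14, 3.14, 3.14].

INTERFACE

Orientations are given as a 3x3 rotation matrix whose columns are the frame's x, y, z axes.
In Python, from station import env, capture, camera_model gives the robot as it stands.
- The arm moves only by the shell command python3 -m pendant 'ROWS' [OPENING]. ROWS is JSON, a list that holds one entry, the list of rows, each a list of 4 numbers: the shift along the tool's x, y, z in m, then the turn about the tool's z in rad. A call has 1 to 10 rows; each row is the pose to reach, as a shift and turn from the pose commanded when the call began, along the tool's axes at that moment; what a row does not reach only later rows make up. A row lasts 1/12 s, in which the tool goes at most 41.7 mm and 7.16 degrees, less where a joint would pass 70% of its speed; a pose out of reach is approached as far as the arm can. A call with a gripper value outside its range is refused whole. OPENING is the finger opening in m, from 0 to 0.094, set as the call begins (- or left out, the last holds). The fingers move at their own pace and stop on an object; the grip force is fixed at half the most. Time passes only in rows, so rows that repeat a pose let the fingers close. It gives the time, the measured TCP pose, the force, the opening and the grip force at its end, in the units of the state.
- env.get_obs(): the state, without advancing time (a new reading comes with each control period).
- capture(name): name is "side" or "top" or "wrist"; returns the picture (480x640x3 uint8, red, green, blue); there is no depth.
- camera_model(name): a dict with "K" (3x3 intrinsics, pixels), "k1" (the pictures are not rectified: a ray, as slopes to the right and down, at radius r is drawn at 1 + k1 r^2 times it, then the intrinsics apply), "R" (3x3) and "t" (3): a world point X has camera coordinates R X + t. Camera axes: x right, y down, z forward; pixel columns grow to the right and rows downward; lengths in m; the calibration is good to about 2 mm. A picture is of the moment at which its call begins: read the wrist's pose just before it. camera_model takes no time and is no camera call; for the wrist camera it gives the pose at the moment of the call.
- env.hand_in(): hands the job in; it is judged then, once.
The state is a dict: "t": time; "joints": joint angles; "joint_velocities": joint speeds; "tau": joint torques, N m; "eef_pos": TCP position; "tool_rot": TCP orientation; "contact_force": force on the tool from outside, world axes, zero at the start; "wrist_torque": the same for the moment, N m; "grip_width": finger opening in m; "finger_force": force on a finger pad.
Only numpy, scipy, OpenCV 4.12 (cv2) and the standard library are available. Lean on these libraries where they do the work, as an engineer would, in place of code of your own. Each camera call takes 0.05 s, during which the arm holds its last target. There are 200 camera calls.

## Working session

There is one attempt and no reset: what is moved stays moved. The work goes in short steps, Python scripts to look and compute and a shell command to move; the robot and the scene stay as the last step left them, time stands still between calls to the robot, and variables do not carry over. Pictures are saved under pics/ and viewed, at most 10 in all, crops included, and the job is handed in when it is done.

```bash
mkdir -p pics; ls; cat > h.py <<'E'
import numpy as np, cv2
from station import env, capture, camera_model
def snap(n,f):
    m=camera_model(n); im=capture(n); cv2.imwrite('pics/'+f+'.png',im[:,:,::-1]); np.savez('pics/'+f,**{k:np.array(v) for k,v in m.items()}); return im
def ray(m,u,v):
    K=np.array(m['K']);k1=float(m['k1']);x=(u-K[0,2])/K[0,0];y=(v-K[1,2])/K[1,1]
    rd=np.hypot(x,y);r=rd
    for _ in range(20): r=rd/(1+k1*r*r)
    s=r/rd if rd>0 else 1
    R=np.array(m['R']);t=np.array(m['t'])
    return -R.T@t, R.T@np.array([x*s,y*s,1])
def plane(f,u,v,z):
    m=np.load('pics/'+f+'.npz'); o,d=ray(m,u,v); return o+d*(z-o[2])/d[2]
def proj(m,X):
    c=np.array(m['R'])@X+np.array(m['t']);x,y=c[:2]/c[2];s=1+float(m['k1'])*(x*x+y*y)
    K=np.array(m['K']);return K[0,0]*x*s+K[0,2],K[1,1]*y*s+K[1,2]
E
python3 - <<'E'
from h import *
for n in ['top','side']:
    snap(n,n+'0'); m=camera_model(n); print(n,-np.array(m['R']).T@m['t'],m['k1'],np.array(m['R'])[2])
o=env.get_obs();print(o['t'],o['eef_pos'],o['tool_rot'],o['grip_width'])
E
```

```text
pics
top [ 0.42070242 -0.02500077  1.00818194] -0.025402526418455976 [ 0.14989634 -0.0269979  -0.98833304]
side [0.36165324 0.5857584  0.90325155] 0.0349168870455863 [ 0.18620121 -0.59906247 -0.7787511 ]
0.1 [0.14129896 0.55662654 0.2044332 ] [[-9.69212003e-01  2.46226471e-01 -7.86003761e-04]
 [ 2.46227538e-01  9.69210266e-01 -1.86022987e-03]
 [ 3.03765077e-04 -1.99649289e-03 -9.99997961e-01]] 0.09424090137671544
```

View pics/top0.png

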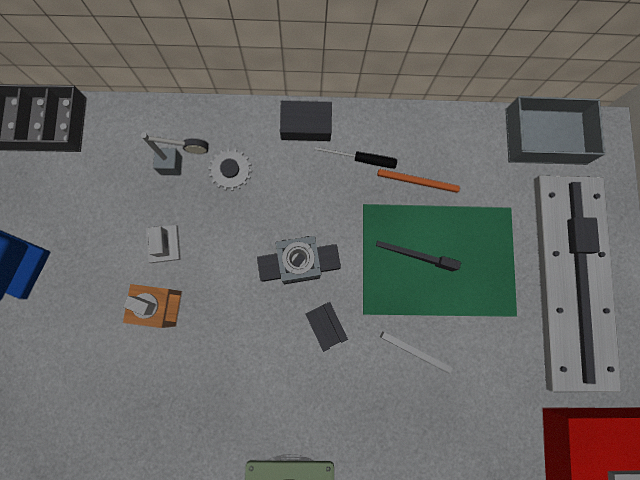

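View pics/side0.png

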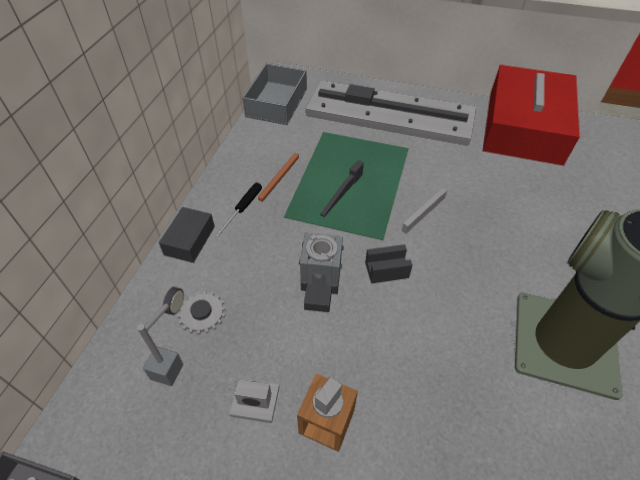

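Top view: plug in its stand at (143,305), holder at (298,258), drift with nose (377,243) and handle (455,265) on the mat. The side view shows the same. I'll enlarge the key areas.

```bash
python3 - <<'E'
from h import *
t=cv2.imread('pics/top0.png');s=cv2.imread('pics/side0.png')
def c(i,x,y,w,h,k): return cv2.resize(i[y:y+h,x:x+w],None,fx=k,fy=k,interpolation=cv2.INTER_CUBIC)
A=np.hstack([c(t,110,270,80,60,5),c(t,260,228,80,60,5)])
B=np.hstack([c(s,290,365,80,60,5),c(s,282,215,80,60,5)])
cv2.imwrite('pics/c1.png',np.vstack([A,B]))
# drift mask on mat
hsv=cv2.cvtColor(t,cv2.COLOR_BGR2HSV)
sub=np.zeros(t.shape[:2],np.uint8); sub[210:310,368:510]=1
m=((hsv[...,1]<90)|(hsv[...,2]<60)).astype(np.uint8)*sub
n,l,st,ce=cv2.connectedComponentsWithStats(m); i=1+st[1:,4].argmax(); print(st[i])
ys,xs=np.where(l==i); print(xs.min(),ys[xs.argmin()],xs.max())
for x in range(xs.min(),xs.max()+1,6): print(x,ys[xs==x].min(),ys[xs==x].max(),end='; ')
cv2.imwrite('pics/c2.png',c(t,370,235,100,40,8))
E
```

```text
[376 241  85  31 703]
376 243 460
376 243 245; 382 242 247; 388 243 249; 394 245 251; 400 247 253; 406 248 255; 412 250 257; 418 252 258; 424 253 260; 430 255 262; 436 257 266; 442 256 268; 448 258 269; 454 259 270; 460 262 263;
```

View pics/c1.png

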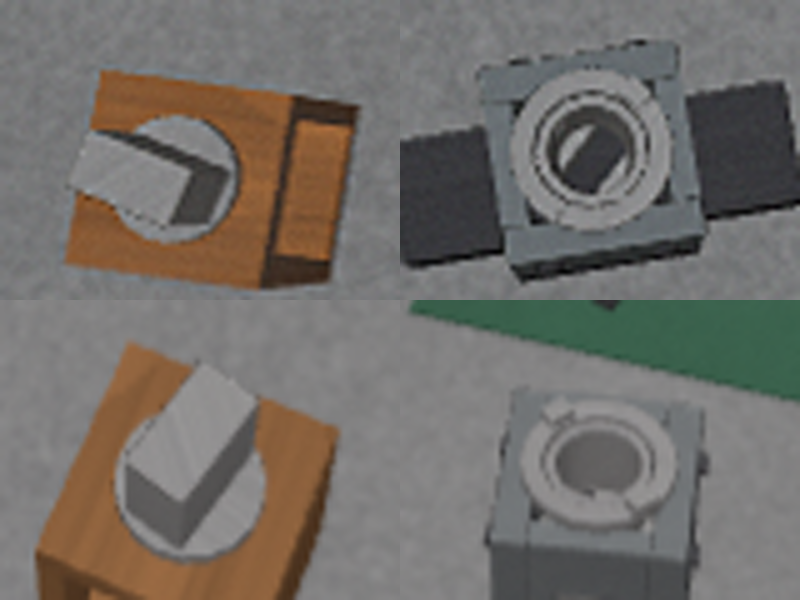

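View pics/c2.png

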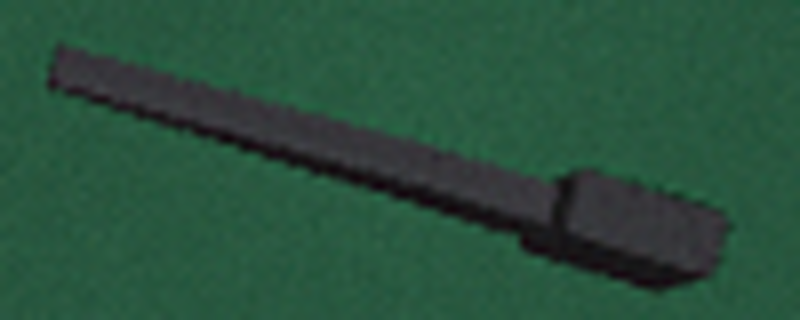

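The crops show the plug's grip block top (129,296),(124,307),(144,315),(149,304) in the top view, the spindle flange centred at (298,258), and in the side view lugs at about (314,237) and (325,256).

```bash
python3 - <<'E'
from h import *
P=lambda f,u,v,z:plane(f,u,v,z)[:2].round(4)
B=[(110+a/5,270+b/5) for a,b in [(95,130),(68,185),(168,225),(195,172)]]
q=[P('top0',u,v,.154) for u,v in B];print('plug top',q,np.mean(q,0))
S=[(290+a/5,365+(b-300)/5) for a,b in [(203,362),(127,465),(184,500),(258,402)]]
q=[P('side0',u,v,.154) for u,v in S];print('plug side',q,np.mean(q,0))
print('collar side',P('side0',290+193/5,365+(475-300)/5,.108))
C=[(260+a/5,228+b/5) for a,b in [(80,75),(280,45),(305,240),(112,262)]]
q=[P('top0',u,v,.106) for u,v in C];print('hold',q,np.mean(q,0))
print('flange top',P('top0',298,258,.114),'side',P('side0',282+(598-400)/5,215+(463-300)/5,.114))
a,b=P('side0',313.6,237.4,.119),P('side0',325,256,.119);print('lugs',a,b,(a+b)/2,np.degrees(np.arctan2(*(a-b)[::-1])),np.linalg.norm(a-b))
a,b=P('top0',260+248/5,228+100/5,.119),P('top0',260+156/5,228+210/5,.119);print('lugs top',a,b,(a+b)/2,np.degrees(np.arctan2(*(a-b)[::-1])),np.linalg.norm(a-b))
D=[(370+a/8,235+b/8) for a,b in [(572,170),(728,215),(712,268),(565,222)]]
q=[P('top0',u,v,.05) for u,v in D];print('handle',q,np.mean(q,0))
print('nose',P('top0',377,243.4,.010))
# holder base top
for a,b in [(395,190),(383,85),(0,135),(10,265)]: print('base',P('top0',260+a/5,228+b/5,.03))
E
```

```text
plug top [array([0.4425, 0.3157]), array([0.4212, 0.3245]), array([0.4067, 0.2849]), array([0.4271, 0.2759])] [0.424375 0.30025 ]
plug side [array([0.4287, 0.2784]), array([0.4427, 0.3186]), array([0.4221, 0.324 ]), array([0.4078, 0.2862])] [0.425325 0.3018  ]
collar side [0.4252 0.2989]
hold [array([0.5594, 0.0375]), array([ 0.5738, -0.0461]), array([ 0.4918, -0.0578]), array([0.4813, 0.022 ])] [ 0.526575 -0.0111  ]
flange top [ 0.5276 -0.0094] side [ 0.5285 -0.0087]
lugs [ 0.5519 -0.0266] [0.5144 0.0144] [ 0.53315 -0.0061 ] -47.552898147171774 0.05556302727533839
lugs top [ 0.5483 -0.0329] [0.502  0.0039] [ 0.52515 -0.0145 ] -38.47825371145208 0.05914330055044274
handle [array([ 0.5451, -0.3298]), array([ 0.5332, -0.3738]), array([ 0.5182, -0.3688]), array([ 0.5304, -0.3274])] [ 0.531725 -0.34995 ]
nose [ 0.5778 -0.191 ]
base [ 0.5212 -0.101 ]
base [ 0.5691 -0.0951]
base [0.5429 0.0781]
base [0.4843 0.0716]
```

```bash
cat >> h.py <<'E'
def psi(): R=np.array(env.get_obs()['tool_rot']);return np.degrees(np.arctan2(R[1,1],R[0,1]))
def delta(x,y,z,a):
    o=env.get_obs();R=np.array(o['tool_rot']);d=R.T@(np.array([x,y,z])-o['eef_pos'])
    t=-np.radians((a-psi()+180)%360-180)
    print('t',round(o['t'],2),'pos',np.round(o['eef_pos'],4),'psi',round(psi(),2),'F',np.round(o['contact_force'],1),'M',np.round(o['wrist_torque'],2),'w',round(o['grip_width'],4),'fz',R[:,2].round(4))
    print('delta',d.round(4),'turn',round(t,4))
E
python3 -c "
from h import *;delta(.425,.30,.22,-20.7)"
```

```text
t 0.1 pos [0.1413 0.5566 0.2044] psi 75.75 F [-0.5 -0.3 -0.6] M [-0.03  0.05  0.01] w 0.0942 fz [-8.0e-04 -1.9e-03 -1.0e+00]
delta [-0.3382 -0.1789 -0.0153] turn 1.6833
```

```bash
python3 -m pendant '[[[-0.338,-0.179,-0.025,1.683],[-0.338,-0.179,-0.025,1.683],[-0.338,-0.179,-0.025,1.683],[-0.338,-0.179,-0.025,1.683],[-0.338,-0.179,-0.025,1.683],[-0.338,-0.179,-0.025,1.683],[-0.338,-0.179,-0.025,1.683],[-0.338,-0.179,-0.025,1.683],[-0.338,-0.179,-0.025,1.683],[-0.338,-0.179,-0.025,1.683]]]'; python3 -c "
from h import *;delta(.425,.30,.22,-20.7)"
```

```text
t: 0.93
eef_pos: [0.4293, 0.2964, 0.2306]
tool_rot: [[-0.06, 0.998, 0.002], [0.998, 0.06, -0.002], [-0.002, 0.002, -1.0]]
contact_force: [0.5, 0.4, -0.4]
grip_width: 0.0939
finger_force: 0.0
t 0.93 pos [0.4293 0.2964 0.2306] psi 3.44 F [ 0.5  0.4 -0.4] M [-0.08  0.09  0.02] w 0.0939 fz [ 0.0024 -0.0019 -1.    ]
delta [ 0.0039 -0.0041  0.0106] turn 0.4213
```

```bash
python3 -m pendant '[[[0.002,-0.003,0.0,0.42],[0.002,-0.003,0.0,0.42],[0.002,-0.003,0.0,0.42],[0.002,-0.003,0.0,0.42],[0.002,-0.003,0.0,0.42],[0.002,-0.003,0.0,0.42]]]'; python3 - <<'E'
from h import *
delta(.425,.30,.115,-20.7); im=snap('wrist','w1')
E
```

```text
t: 1.43
eef_pos: [0.4217, 0.3022, 0.23]
tool_rot: [[0.34, 0.941, -0.001], [0.941, -0.34, -0.0], [-0.001, -0.001, -1.0]]
contact_force: [1.1, 0.4, 0.1]
grip_width: 0.0939
finger_force: 0.0
t 1.43 pos [0.4217 0.3022 0.23  ] psi -19.86 F [1.1 0.4 0.1] M [-0.04  0.08 -0.04] w 0.0939 fz [-8.e-04 -4.e-04 -1.e+00]
delta [-0.0008  0.0039  0.115 ] turn 0.0147
```

View pics/w1.png

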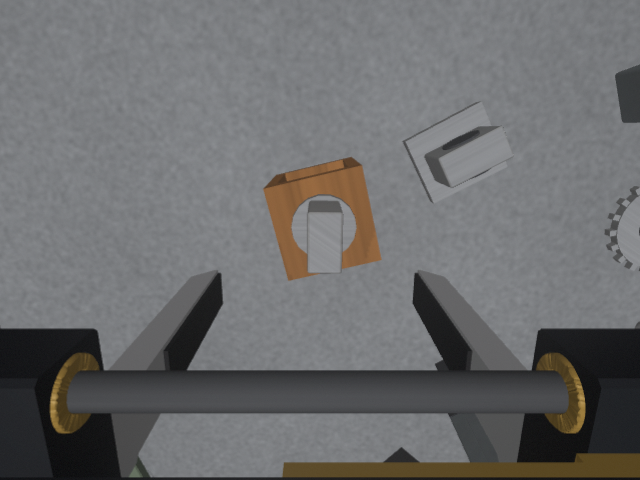

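The wrist view shows the plug's grip block top with corners near (308,212),(341,211),(342,272),(308,272), almost aligned with the fingers.

```bash
python3 - <<'E'
from h import *
q=np.array([plane('w1',u,v,.154)[:2] for u,v in [(308.,212),(341,211.5),(342,272),(308,272)]]);print(q.round(4),q.mean(0))
print(np.degrees(np.arctan2(*(q[0]-q[3]+q[1]-q[2])[::-1])),np.linalg.norm(q[0]-q[3]),np.linalg.norm(q[0]-q[1]))
c=q.mean(0);delta(c[0],c[1],.112,-20.7)
E
```

```text
[[0.4232 0.3255]
 [0.4438 0.3184]
 [0.4306 0.278 ]
 [0.4086 0.286 ]] [0.42651454 0.30193862]
70.82203034865856 0.042110098588517685 0.02179820315411353
t 1.48 pos [0.4217 0.3023 0.2301] psi -19.86 F [-0.4  0.6  0.1] M [-0.1   0.11  0.03] w 0.094 fz [-6.e-04 -3.e-04 -1.e+00]
delta [0.0014 0.0047 0.1181] turn 0.0147
```

```bash
python3 -m pendant '[[[0,0.004,0.04,0],[0,0.004,0.07,0],[0,0.004,0.095,0],[0,0.004,0.112,0],[0,0.004,0.118,0],[0,0.004,0.118,0],[0,0.004,0.118,0]]]' && python3 -m pendant '[[[0,0,0,0],[0,0,0,0],[0,0,0,0],[0,0,0,0],[0,0,0,0],[0,0,0,0],[0,0,0,0],[0,0,0,0]]]' 0.0; python3 -c "
from h import *;delta(.426,.301,.27,-20.7)"
```

```text
t: 2.07
eef_pos: [0.4262, 0.3013, 0.113]
tool_rot: [[0.341, 0.94, 0.001], [0.94, -0.341, 0.0], [0.001, 0.001, -1.0]]
contact_force: [-0.4, -0.1, 0.2]
grip_width: 0.0939
finger_force: 0.0
t: 2.73
eef_pos: [0.4257, 0.301, 0.1125]
tool_rot: [[0.341, 0.94, 0.0], [0.94, -0.341, 0.0], [0.0, 0.0, -1.0]]
contact_force: [-0.2, 0.1, -0.6]
grip_width: 0.0441
finger_force: 0.0
t 2.73 pos [0.4257 0.301  0.1125] psi -19.94 F [-0.2  0.1 -0.6] M [-0.05  0.08  0.03] w 0.0441 fz [ 0.  0. -1.]
delta [ 1.000e-04  3.000e-04 -1.575e-01] turn 0.0133
```

```bash
python3 -m pendant '[[[0,0,0,0],[0,0,0,0],[0,0,0,0],[0,0,0,0],[0,0,0,0],[0,0,0,0],[0,0,0,0]]]' 0.0 && python3 -m pendant '[[[0,0,-0.02,0],[0,0,-0.06,0],[0,0,-0.10,0],[0,0,-0.14,0],[0,0,-0.165,0],[0,0,-0.165,0],[0,0,-0.165,0]]]'; python3 -c "
from h import *;delta(.5265,-.0105,.28,47)"
```

```text
t: 3.32
eef_pos: [0.4259, 0.301, 0.1124]
tool_rot: [[0.341, 0.94, 0.0], [0.94, -0.341, -0.0], [0.0, 0.0, -1.0]]
contact_force: [0.7, 0.6, -0.9]
grip_width: 0.0237
finger_force: 30.0
t: 3.9
eef_pos: [0.4258, 0.3011, 0.2774]
tool_rot: [[0.341, 0.94, 0.001], [0.94, -0.341, 0.001], [0.001, 0.001, -1.0]]
contact_force: [-0.8, -0.4, -5.5]
grip_width: 0.0241
finger_force: 30.0
t 3.9 pos [0.4258 0.3011 0.2774] psi -19.93 F [-0.8 -0.4 -5.5] M [-0.15  0.06 -0.02] w 0.0241 fz [ 9.e-04  5.e-04 -1.e+00]
delta [-0.2586  0.2009 -0.0027] turn -1.1682
```

```bash
python3 -c "
from h import *;delta(.579,-.058,.28,47);m=camera_model('wrist');R=np.array(m['R']);print(-R.T@m['t'],R[2])" ; python3 -m pendant '[[[-0.285,0.266,-0.003,-1.168],[-0.285,0.266,-0.003,-1.168],[-0.285,0.266,-0.003,-1.168],[-0.285,0.266,-0.003,-1.168],[-0.285,0.266,-0.003,-1.168],[-0.285,0.266,-0.003,-1.168],[-0.285,0.266,-0.003,-1.168],[-0.285,0.266,-0.003,-1.168],[-0.285,0.266,-0.003,-1.168],[-0.285,0.266,-0.003,-1.168]]]'
```

```text
t 3.9 pos [0.4258 0.3011 0.2774] psi -19.93 F [-0.8 -0.4 -5.5] M [-0.15  0.06 -0.02] w 0.0241 fz [ 9.e-04  5.e-04 -1.e+00]
delta [-0.2853  0.2665 -0.0027] turn -1.1682
[0.45114423 0.37122166 0.45551726] [-0.08848642 -0.24126307 -0.96641724]
t: 4.73
eef_pos: [0.5734, -0.0515, 0.2749]
tool_rot: [[-0.72, 0.694, -0.009], [0.694, 0.72, 0.003], [0.008, -0.004, -1.0]]
contact_force: [0.9, 0.7, -4.1]
grip_width: 0.0234
finger_force: 30.0
```

```bash
python3 -m pendant '[[[0,0,0,-0.0],[0,0,0,0]]]';python3 - <<'E'
from h import *
delta(.5275,-.0095,.28,47); im=snap('wrist','w2'); m=np.load('pics/w2.npz')
print(proj(m,np.array([.5275,-.0095,.114])))
E
```

```text
t: 4.9
eef_pos: [0.5736, -0.0522, 0.2748]
tool_rot: [[-0.713, 0.702, -0.009], [0.702, 0.713, 0.002], [0.008, -0.005, -1.0]]
contact_force: [0.2, 0.5, -5.2]
grip_width: 0.0237
finger_force: 30.0
t 4.9 pos [ 0.5736 -0.0522  0.2748] psi 45.45 F [ 0.2  0.5 -5.2] M [0.01 0.01 0.03] w 0.0237 fz [-0.0093  0.0025 -1.    ]
delta [ 0.0628 -0.0019 -0.0047] turn -0.027
(np.float64(316.2023087926841), np.float64(146.85271189356115))
```

View pics/w2.png

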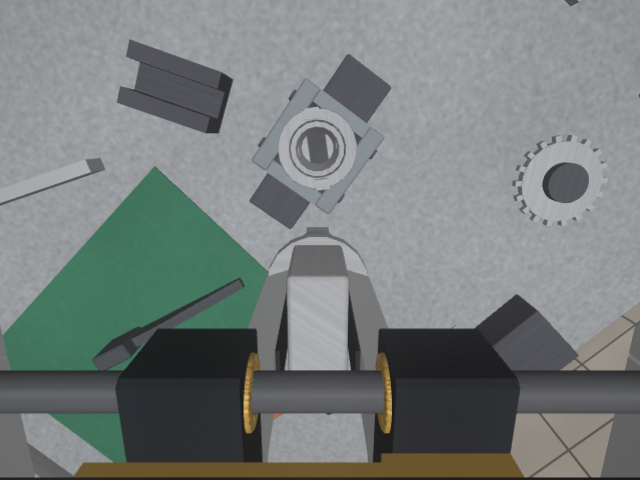

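The wrist view shows the spindle at about (317,148), with its slot nearly along the image's vertical, so the tang is almost aligned. I'll measure it on a crop.

```bash
python3 - <<'E'
from h import *
t=cv2.imread('pics/w2.png')
c=cv2.resize(t[98:198,262:372],None,fx=6,fy=6,interpolation=cv2.INTER_CUBIC);cv2.imwrite('pics/c3.png',c)
E
```

```text
(no output)
```

View pics/c3.png

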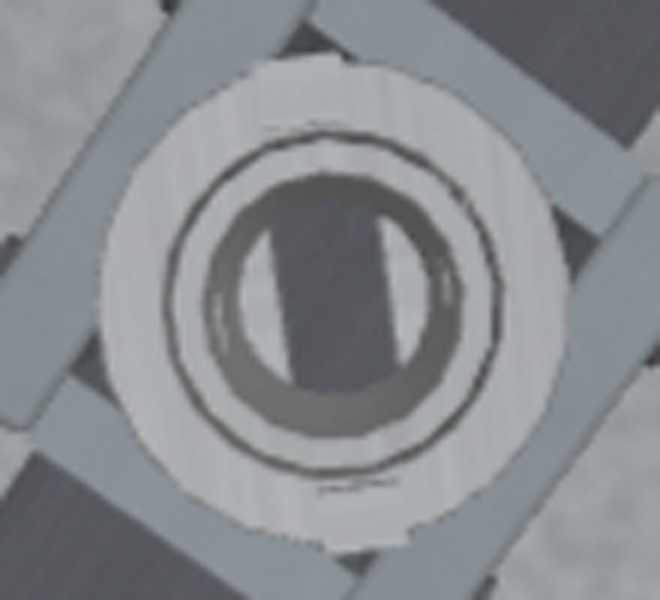

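```bash
python3 - <<'E'
from h import *
g=lambda x,y,z: plane('w2',262+(x-2.5)/6,98+(y-2.5)/6,z)
an=lambda a,b: np.degrees(np.arctan2(*(a-b)[:2][::-1]))
print('centre ring',g(332.5,303.5,.114),'mouth',g(334,305,.114))
a,b=g(300,60,.119),g(364,548,.119);print('lugs outer',an(a,b),np.linalg.norm(a-b),(a+b)/2)
a,b=g(302,128,.119),g(359,487,.119);print('lugs inner',an(a,b),np.linalg.norm(a-b),(a+b)/2)
a,b=g(272,230,.072),g(292,385,.072);print('slotL',an(a,b))
a,b=g(380,215,.072),g(398,365,.072);print('slotR',an(a,b))
a,b=g(0,270,.106),g(170,5,.106);print('housing edge',an(a,b))
a,b=g(505,590,.106),g(655,345,.106);print('housing edge R',an(a,b))
# plug top centre in hand: z = TCP+0.0415
o=env.get_obs();z=o['eef_pos'][2]+.0415
w=lambda u,v:plane('w2',u,v,z)
print('plug top far edge',w(288,277),w(347,277),an(w(288,370),w(288,277)),an(w(349,370),w(347,277)), 'tool x',np.degrees(np.arctan2(o['tool_rot'][1][0],o['tool_rot'][0][0])))
m=(w(288,277)+w(347,277))/2; R=np.array(o['tool_rot']);print('far edge mid in tool',R.T@(m-o['eef_pos']))
E
```

```text
centre ring [ 0.5287463  -0.00978213  0.114     ] mouth [ 0.52904204 -0.00977666  0.114     ]
lugs outer 143.02548517653247 0.06689725959291709 [ 0.52931692 -0.01024654  0.119     ]
lugs inner 144.59864793518827 0.049435244996771856 [ 0.52920887 -0.01048731  0.119     ]
slotL 142.60311994872282
slotR 142.73212025973987
housing edge -79.3949451585379
housing edge R -75.12680373209156
plug top far edge [ 0.55021972 -0.04447633  0.31690527] [ 0.56552309 -0.02890492  0.31690527] -45.67026771963089 -42.36898766985496 tool x 135.5598224891936
far edge mid in tool [ 0.02110282 -0.00107066 -0.0413224 ]
```

```bash
python3 -c "
from h import *;delta(.529,-.010,.235,53)"
```

```text
t 4.95 pos [ 0.5733 -0.0506  0.2754] psi 45.56 F [-0.1 -0.  -4.9] M [0.02 0.01 0.01] w 0.0239 fz [-0.0088  0.0029 -1.    ]
delta [ 0.0597 -0.0019  0.0409] turn -0.1298
```

```bash
python3 -m pendant '[[[0.03,-0.002,0.01,-0.065],[0.060,-0.002,0.03,-0.13],[0.060,-0.002,0.041,-0.13],[0.060,-0.002,0.041,-0.13],[0.060,-0.002,0.041,-0.13]]]'; python3 -c "
from h import *;delta(.529,-.010,.180,53)"
```

```text
t: 5.37
eef_pos: [0.5297, -0.0085, 0.2374]
tool_rot: [[-0.801, 0.598, -0.004], [0.598, 0.801, 0.001], [0.003, -0.002, -1.0]]
contact_force: [0.8, -0.4, -4.4]
grip_width: 0.0235
finger_force: 30.0
t 5.37 pos [ 0.5297 -0.0085  0.2374] psi 53.26 F [ 0.8 -0.4 -4.4] M [-0.06 -0.07  0.01] w 0.0235 fz [-3.7e-03  5.0e-04 -1.0e+00]
delta [-0.0005 -0.0015  0.0574] turn 0.0045
```

```bash
python3 -m pendant '[[[-0.0005,-0.001,0.02,0],[-0.0005,-0.001,0.04,0],[-0.0005,-0.001,0.055,0],[-0.0005,-0.001,0.055,0],[-0.0005,-0.001,0.055,0]]]'; python3 -c "
from h import *;delta(.529,-.010,.165,53)"
```

```text
t: 5.78
eef_pos: [0.5314, -0.0111, 0.1845]
tool_rot: [[-0.8, 0.6, -0.0], [0.6, 0.8, -0.0], [0.0, -0.0, -1.0]]
contact_force: [0.4, -0.5, -4.1]
grip_width: 0.0241
finger_force: 30.0
t 5.78 pos [ 0.5314 -0.0111  0.1845] psi 53.16 F [ 0.4 -0.5 -4.1] M [-0.09 -0.01 -0.02] w 0.0241 fz [-4.e-04 -0.e+00 -1.e+00]
delta [ 0.0026 -0.0005  0.0195] turn 0.0028
```

```bash
python3 -m pendant '[[[0.001,0,0.008,0],[0.001,0,0.016,0],[0.001,0,0.018,0],[0.001,0,0.018,0]]]'; python3 -c "
from h import *;delta(.529,-.010,.150,53)"; python3 -m pendant '[[[0,0,0,0]]]';python3 -c "
from h import *;delta(.529,-.010,.150,53)"
```

```text
t: 6.12
eef_pos: [0.5303, -0.0105, 0.1659]
tool_rot: [[-0.801, 0.599, 0.0], [0.599, 0.801, -0.0], [-0.0, -0.0, -1.0]]
contact_force: [-0.6, -0.3, -5.3]
grip_width: 0.024
finger_force: 30.0
t 6.12 pos [ 0.5303 -0.0105  0.1659] psi 53.18 F [-0.6 -0.3 -5.3] M [0.04 0.04 0.03] w 0.024 fz [ 1.e-04 -2.e-04 -1.e+00]
delta [ 0.0014 -0.0003  0.0159] turn 0.0031
t: 6.2
eef_pos: [0.5308, -0.0106, 0.1667]
tool_rot: [[-0.801, 0.599, 0.001], [0.599, 0.801, -0.0], [-0.001, 0.0, -1.0]]
contact_force: [0.3, -1.1, -5.6]
grip_width: 0.0238
finger_force: 30.0
t 6.2 pos [ 0.5308 -0.0106  0.1667] psi 53.18 F [ 0.3 -1.1 -5.6] M [-0.05  0.   -0.04] w 0.0238 fz [ 1.3e-03 -3.0e-04 -1.0e+00]
delta [ 0.0018 -0.0006  0.0167] turn 0.0031
```

Tip is at the slot's top with no contact. Continuing down with a small x correction.

```bash
python3 -m pendant '[[[0.001,0,0.004,0],[0.0015,0,0.008,0],[0.0015,0,0.012,0],[0.0015,0,0.016,0],[0.0015,0,0.018,0],[0.0015,0,0.018,0]]]'; python3 -c "
from h import *;delta(.529,-.010,.1445,53)"
```

```text
t: 6.7
eef_pos: [0.5285, -0.0095, 0.1475]
tool_rot: [[-0.801, 0.599, -0.002], [0.599, 0.801, 0.0], [0.001, -0.001, -1.0]]
contact_force: [0.4, -0.3, -4.1]
grip_width: 0.0241
finger_force: 30.0
t 6.7 pos [ 0.5285 -0.0095  0.1475] psi 53.18 F [ 0.4 -0.3 -4.1] M [-0.01  0.07  0.02] w 0.0241 fz [-1.5e-03  2.0e-04 -1.0e+00]
delta [-0.0007 -0.0001  0.003 ] turn 0.0032
```

```bash
python3 -m pendant '[[[0,0,0.002,0],[0,0,0.004,0],[0,0,0.006,0],[0,0,0.006,0]]]'; python3 -c "
from h import *;delta(.529,-.010,.1445,53)"
```

```text
t: 7.03
eef_pos: [0.5294, -0.0101, 0.1431]
tool_rot: [[-0.801, 0.599, 0.001], [0.599, 0.801, -0.001], [-0.001, -0.0, -1.0]]
contact_force: [-1.3, -2.0, 1.0]
grip_width: 0.0241
finger_force: 30.0
t 7.03 pos [ 0.5294 -0.0101  0.1431] psi 53.18 F [-1.3 -2.   1. ] M [-0.39  0.51  0.03] w 0.0241 fz [ 7.0e-04 -1.1e-03 -1.0e+00]
delta [ 0.0003 -0.0001 -0.0014] turn 0.0032
```

```bash
python3 -m pendant '[[[0,0,0.001,0.05],[0,0,0.002,0.1],[0,0,0.003,0.15],[0,0,0.004,0.2],[0,0,0.004,0.2]]]'; python3 -c "
from h import *;delta(.529,-.010,.1365,9.5)"
```

```text
t: 7.45
eef_pos: [0.5296, -0.01, 0.1411]
tool_rot: [[-0.664, 0.747, 0.001], [0.747, 0.664, -0.001], [-0.002, 0.0, -1.0]]
contact_force: [-4.3, -1.3, 9.5]
grip_width: 0.0238
finger_force: 30.0
t 7.45 pos [ 0.5296 -0.01    0.1411] psi 41.64 F [-4.3 -1.3  9.5] M [-0.32  1.31 -0.08] w 0.0238 fz [ 0.0012 -0.0012 -1.    ]
delta [ 0.0004 -0.0004  0.0046] turn 0.561
```

```bash
python3 -m pendant '[[[0.0008,-0.0009,0.001,0.1],[0.0008,-0.0009,0.002,0.2],[0.0008,-0.0009,0.003,0.3],[0.0008,-0.0009,0.004,0.4],[0.0008,-0.0009,0.004,0.4]]]'; python3 -c "
from h import *;delta(.529,-.010,.1365,9.5)"
```

```text
t: 7.87
eef_pos: [0.5295, -0.0099, 0.1387]
tool_rot: [[-0.319, 0.948, 0.004], [0.948, 0.32, -0.001], [-0.002, 0.003, -1.0]]
contact_force: [-5.6, 0.0, 12.6]
grip_width: 0.0241
finger_force: 30.0
t 7.87 pos [ 0.5295 -0.0099  0.1387] psi 18.63 F [-5.6  0.  12.6] M [-0.15  1.38  0.01] w 0.0241 fz [ 0.0038 -0.001  -1.    ]
delta [ 0.     -0.0005  0.0022] turn 0.1594
```

```bash
python3 -m pendant '[[[0.0003,-0.001,0.001,0.08],[0.0003,-0.001,0.002,0.16],[0.0003,-0.001,0.003,0.2],[0.0003,-0.001,0.004,0.25],[0.0003,-0.001,0.005,0.25],[0.0003,-0.001,0.005,0.25]]]'; python3 -c "
from h import *;delta(.529,-.010,.1365,9.5)"
```

```text
t: 8.37
eef_pos: [0.5296, -0.0099, 0.1358]
tool_rot: [[-0.078, 0.997, 0.006], [0.997, 0.078, -0.001], [-0.002, 0.006, -1.0]]
contact_force: [-7.2, 1.0, 22.6]
grip_width: 0.024
finger_force: 30.0
t 8.37 pos [ 0.5296 -0.0099  0.1358] psi 4.5 F [-7.2  1.  22.6] M [ 0.11  2.   -0.03] w 0.024 fz [ 0.0063 -0.0011 -1.    ]
delta [-0.0001 -0.0006 -0.0007] turn -0.0873
```

```bash
python3 -m pendant '[[[0,-0.0015,0.000,0.05],[0,-0.0015,0.000,0.1],[0,-0.0015,0.001,0.15],[0,-0.0015,0.001,0.15]]]'; python3 -c "
from h import *;delta(.529,-.010,.1365,9.5);im=snap('top','top1')
t=cv2.imread('pics/top1.png');cv2.imwrite('pics/c4.png',cv2.resize(t[200:320,220:380],None,fx=5,fy=5,interpolation=cv2.INTER_CUBIC))"
```

```text
t: 8.7
eef_pos: [0.5298, -0.0099, 0.1353]
tool_rot: [[0.071, 0.997, 0.01], [0.997, -0.071, -0.001], [-0.001, 0.01, -1.0]]
contact_force: [-4.0, 1.0, 20.6]
grip_width: 0.025
finger_force: 30.2
t 8.7 pos [ 0.5298 -0.0099  0.1353] psi -4.1 F [-4.   1.  20.6] M [0.16 1.29 0.52] w 0.025 fz [ 0.0104 -0.0013 -0.9999]
delta [-0.0001 -0.0008 -0.0012] turn -0.2373
```

View pics/c4.png

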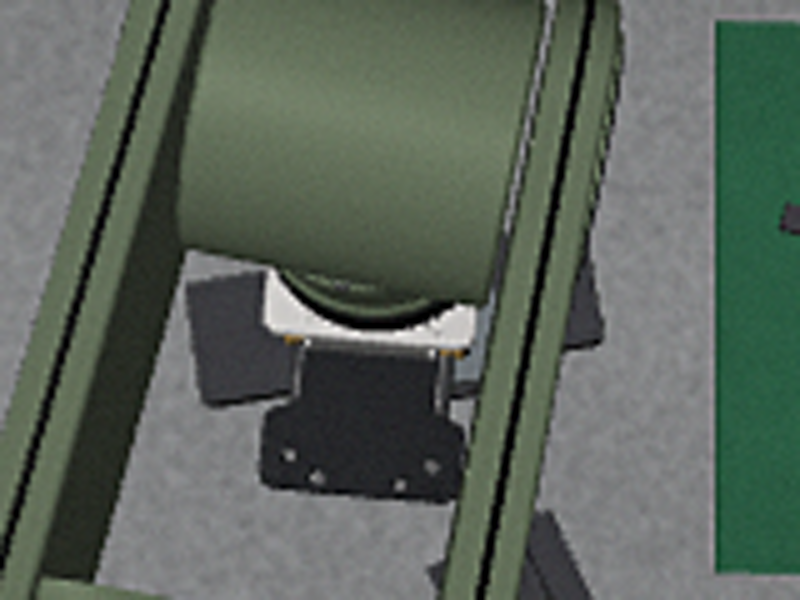

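The arm hides the spindle, but the twist moment (0.5 N m) and grip widening say the stop has been reached. The height says home, with the tip about 11 mm up. I'll release and rise.

```bash
python3 -m pendant '[[[0,0,0,0],[0,0,0,0],[0,0,0,0],[0,0,0,0],[0,0,0,0],[0,0,0,0],[0,0,0,0],[0,0,0,0],[0,0,0,0],[0,0,0,0]]]' 0.094 && python3 -m pendant '[[[0,0,-0.02,0],[0,0,-0.05,0],[0,0,-0.09,0],[0,0,-0.12,0],[0,0,-0.13,0],[0,0,-0.13,0]]]';python3 -c "
from h import *;delta(.531,-.20,.26,-17)"
```

```text
t: 9.58
eef_pos: [0.5249, -0.0096, 0.1278]
tool_rot: [[0.072, 0.997, -0.001], [0.997, -0.072, 0.0], [0.0, -0.001, -1.0]]
contact_force: [-0.5, 0.2, 0.7]
grip_width: 0.0878
finger_force: 0.0
t: 10.08
eef_pos: [0.5274, -0.0101, 0.2619]
tool_rot: [[0.072, 0.997, 0.007], [0.997, -0.072, -0.001], [-0.001, 0.007, -1.0]]
contact_force: [0.0, 0.6, -0.1]
grip_width: 0.0939
finger_force: 0.0
t 10.08 pos [ 0.5274 -0.0101  0.2619] psi -4.11 F [ 0.   0.6 -0.1] M [-0.06  0.07  0.02] w 0.0939 fz [ 0.0071 -0.0013 -1.    ]
delta [-0.1892  0.0171  0.0022] turn 0.2249
```

```bash
python3 -c "
from h import *;delta(.529,-.359,.22,-16)"; python3 -m pendant '[[[-0.349,0.023,0.04,0.207],[-0.349,0.023,0.04,0.207],[-0.349,0.023,0.04,0.207],[-0.349,0.023,0.04,0.207],[-0.349,0.023,0.04,0.207],[-0.349,0.023,0.04,0.207],[-0.349,0.023,0.04,0.207],[-0.349,0.023,0.04,0.207],[-0.349,0.023,0.04,0.207],[-0.349,0.023,0.04,0.207]]]';python3 -m pendant '[[[0,0,0,0],[0,0,0,0],[0,0,0,0]]]'; python3 - <<'E'
from h import *
delta(.529,-.359,.22,-16)
im=snap('wrist','w3');m=np.load('pics/w3.npz')
print('expect',[np.round(proj(m,np.array(p)),0) for p in [(.5317,-.35,.05),(.578,-.191,.01)]])
hsv=cv2.cvtColor(im,cv2.COLOR_RGB2HSV)
b=((hsv[...,1]<90)&(hsv[...,2]<110)).astype(np.uint8); g=cv2.inRange(hsv,(50,90,30),(90,255,255))
# dark blobs bordered by green
b=cv2.morphologyEx(b,cv2.MORPH_OPEN,np.ones((3,3)))
n,l,st,ce=cv2.connectedComponentsWithStats(b)
for i in range(1,n):
    if st[i,4]>300: print(i,st[i],ce[i].round())
E
```

```text
t 10.08 pos [ 0.5274 -0.0101  0.2619] psi -4.11 F [ 0.   0.6 -0.1] M [-0.06  0.07  0.02] w 0.0939 fz [ 0.0071 -0.0013 -1.    ]
delta [-0.3479  0.0263  0.0424] turn 0.2075
t: 10.92
eef_pos: [0.5205, -0.3628, 0.2133]
tool_rot: [[0.28, 0.96, -0.005], [0.96, -0.28, 0.003], [0.002, -0.006, -1.0]]
contact_force: [-0.6, 0.3, 0.4]
grip_width: 0.0942
finger_force: 0.0
t: 11.17
eef_pos: [0.5231, -0.3576, 0.2175]
tool_rot: [[0.274, 0.962, -0.001], [0.962, -0.274, 0.002], [0.001, -0.002, -1.0]]
contact_force: [0.5, 0.3, 0.4]
grip_width: 0.0937
finger_force: 0.0
t 11.17 pos [ 0.5231 -0.3576  0.2175] psi -15.88 F [0.5 0.3 0.4] M [-0.04  0.11  0.02] w 0.0937 fz [-0.0012  0.0016 -1.    ]
delta [ 0.0002  0.006  -0.0025] turn 0.0021
expect [array([325., 206.]), array([326.,  13.])]
3 [ 315   13   23  218 3467] [327. 131.]
4 [ 103   92   24  176 2518] [114. 177.]
5 [    0   272   640   208 62721] [321. 395.]
```

```bash
python3 - <<'E'
from h import *
im=cv2.cvtColor(cv2.imread('pics/w3.png'),cv2.COLOR_BGR2RGB)
hsv=cv2.cvtColor(im,cv2.COLOR_RGB2HSV)
b=((hsv[...,1]<90)&(hsv[...,2]<110)).astype(np.uint8)[:240,300:350]
for y in list(range(13,180,24))+list(range(172,234,4)):
    xs=np.where(b[y])[0]+300; print(y,xs.min() if len(xs) else 0,xs.max() if len(xs) else 0, int(hsv[y,326,2]),end=' | ')
print()
P=plane
n=P('w3',326,13,.006)
for y in (190,205): 
    a,c=P('w3',315,y,.05),P('w3',337,y,.05);print(a,c,(a+c)/2)
print(n)
cv2.imwrite('pics/c5.png',cv2.resize(cv2.imread('pics/w3.png')[0:250,260:400],None,fx=2.4,fy=2.4))
E
```

```text
13 322 335 88 | 37 322 335 89 | 61 321 334 88 | 85 321 334 87 | 109 321 334 88 | 133 320 333 86 | 157 320 333 89 | 172 320 332 89 | 176 318 333 90 | 180 316 335 58 | 184 315 337 85 | 188 315 337 87 | 192 315 337 86 | 196 315 337 86 | 200 315 337 90 | 204 315 336 88 | 208 315 336 88 | 212 315 336 88 | 216 315 336 87 | 220 315 336 86 | 224 315 336 88 | 228 315 335 84 | 232 0 0 117 | 
[ 0.52697969 -0.33401978  0.05      ] [ 0.54571395 -0.33936151  0.05      ] [ 0.53634682 -0.33669065  0.05      ]
[ 0.52326062 -0.34696973  0.05      ] [ 0.54218207 -0.35236253  0.05      ] [ 0.53272135 -0.34966613  0.05      ]
[ 0.57816127 -0.19008864  0.006     ]
```

```bash
python3 -c "
from h import *;delta(.5297,-.360,.016,-16)"
```

```text
t 11.22 pos [ 0.5234 -0.3576  0.218 ] psi -15.86 F [ 0.1  0.3 -0.1] M [-0.05  0.12  0.07] w 0.0941 fz [-5.e-04  9.e-04 -1.e+00]
delta [-0.0007  0.0068  0.202 ] turn 0.0024
```

```bash
python3 -m pendant '[[[-0.001,0.006,0.04,0],[-0.001,0.006,0.08,0],[-0.001,0.006,0.12,0],[-0.001,0.006,0.155,0],[-0.001,0.006,0.18,0],[-0.001,0.006,0.195,0],[-0.001,0.006,0.201,0],[-0.001,0.006,0.201,0],[-0.001,0.006,0.201,0]]]'; python3 -c "
from h import *;delta(.5297,-.360,.016,-16)"
```

```text
t: 11.97
eef_pos: [0.5296, -0.3619, 0.0185]
tool_rot: [[0.274, 0.962, 0.001], [0.962, -0.274, -0.001], [-0.001, 0.001, -1.0]]
contact_force: [-0.5, -0.6, 0.7]
grip_width: 0.094
finger_force: 0.0
t 11.97 pos [ 0.5296 -0.3619  0.0185] psi -15.91 F [-0.5 -0.6  0.7] M [-0.09  0.05  0.04] w 0.094 fz [ 0.0012 -0.0011 -1.    ]
delta [ 0.0018 -0.0004  0.0025] turn 0.0016
```

```bash
python3 -m pendant '[[[0.001,0,0.002,0],[0.001,0,0.002,0],[0.001,0,0.002,0],[0.001,0,0.002,0],[0.001,0,0.002,0],[0.001,0,0.002,0],[0.001,0,0.002,0],[0.001,0,0.002,0],[0.001,0,0.002,0],[0.001,0,0.002,0]]]' 0.0 >/dev/null; python3 -m pendant '[[[0,0,0,0],[0,0,0,0],[0,0,0,0],[0,0,0,0],[0,0,0,0],[0,0,0,0],[0,0,0,0]]]'; python3 - <<'E'
from h import *
delta(.5297,-.360,.016,-16)
A=np.array([.529,-.010]);h=np.radians(99.5);e=np.array([np.cos(h),np.sin(h)])
for nose in (-115,-60,0,70):
    p=A+e*(nose-177.5)/1000;print(nose,p.round(4))
E
```

```text
t: 13.38
eef_pos: [0.529, -0.3612, 0.0154]
tool_rot: [[0.275, 0.961, 0.0], [0.961, -0.275, -0.0], [-0.0, 0.0, -1.0]]
contact_force: [0.1, 0.4, -0.7]
grip_width: 0.02
finger_force: 30.0
t 13.38 pos [ 0.529  -0.3612  0.0154] psi -15.98 F [ 0.1  0.4 -0.7] M [-0.16 -0.1  -0.05] w 0.02 fz [ 1.e-04 -1.e-04 -1.e+00]
delta [ 0.0013  0.0003 -0.0006] turn 0.0004
-115 [ 0.5773 -0.2985]
-60 [ 0.5682 -0.2442]
0 [ 0.5583 -0.1851]
70 [ 0.5467 -0.116 ]
```

```bash
python3 - <<'E'
from h import *
g=cv2.cvtColor(cv2.imread('pics/top0.png'),cv2.COLOR_BGR2GRAY).astype(int)
top=[];bot=[]
for x in list(range(262,276,2))+list(range(324,338,2)):
    ys=[y for y in range(240,290) if g[y,x]<75]
    # subpixel crossing at 90
    def cr(y0,y1): 
        a,b=g[y0,x],g[y1,x]; return y0+(y1-y0)*(90-a)/(b-a) if a!=b else y0
    t=cr(ys[0],ys[0]-1);bb=cr(ys[-1],ys[-1]+1); top.append((x,t));bot.append((x,bb))
print([round(b,1) for _,b in top],[round(b,1) for _,b in bot])
for E,z in ((top,.03),(bot,.03),(bot,0.)):
    q=np.array([plane('top0',x,y,z)[:2] for x,y in E]);p=np.polyfit(q[:,1],q[:,0],1)
    print(z,90-np.degrees(np.arctan(p[0])),'x at y=-.01',np.polyval(p,-.01),np.abs(np.polyval(p,q[:,1])-q[:,0]).max())
E
```

```text
[np.float64(255.3), np.float64(254.9), np.float64(254.5), np.float64(254.1), np.float64(254.0), np.float64(253.6), np.float64(252.9), np.float64(245.6), np.float64(244.7), np.float64(244.7), np.float64(244.6), np.float64(243.3), np.float64(244.0), np.float64(243.7)] [np.float64(281.5), np.float64(281.5), np.float64(280.7), np.float64(280.6), np.float64(280.4), np.float64(279.7), np.float64(279.6), np.float64(271.5), np.float64(271.5), np.float64(270.7), np.float64(270.6), np.float64(270.4), np.float64(269.7), np.float64(269.6)]
0.03 100.1984859664659 x at y=-.01 0.5576950482884018 0.0017604759850577967
0.03 100.19815445103188 x at y=-.01 0.497732041731239 0.0005964357295001887
0.0 100.19815445103177 x at y=-.01 0.5001772368862301 0.0006147279010411122
```

```bash
python3 -m pendant '[[[0,0,-0.01,0],[0,0,-0.03,0],[0,0,-0.05,0],[0,0,-0.065,0],[0,0,-0.065,0],[0,0,-0.065,0]]]'; python3 -c "
from h import *;delta(.5773,-.2985,.08,9.5)"
```

```text
t: 13.88
eef_pos: [0.5294, -0.3615, 0.0815]
tool_rot: [[0.275, 0.961, 0.001], [0.961, -0.275, -0.001], [-0.001, 0.002, -1.0]]
contact_force: [-0.2, -0.2, -3.7]
grip_width: 0.0197
finger_force: 30.0
t 13.88 pos [ 0.5294 -0.3615  0.0815] psi -15.97 F [-0.2 -0.2 -3.7] M [-0.2   0.17 -0.02] w 0.0197 fz [ 0.0014 -0.0014 -1.    ]
delta [0.0738 0.0287 0.0014] turn -0.4445
```

```bash
python3 -c "
from h import *;delta(.5808,-.2979,.08,10.2)"; python3 -m pendant '[[[0.02,0.01,0,-0.12],[0.04,0.02,0,-0.24],[0.06,0.025,0,-0.36],[0.075,0.032,0,-0.457],[0.075,0.032,0,-0.457],[0.075,0.032,0,-0.457],[0.075,0.032,0,-0.457]]]';python3 - <<'E'
from h import *
delta(.5808,-.2979,.05,10.2)
im=snap('top','top2')
im=snap('side','side2')
t=cv2.imread('pics/top2.png')[225:285,290:400];s=cv2.imread('pics/side2.png')[150:330,270:410]
a=cv2.resize(t,(770,420),interpolation=cv2.INTER_CUBIC);cv2.imwrite('pics/c6.png',a)
E
```

```text
t 13.88 pos [ 0.5294 -0.3615  0.0815] psi -15.97 F [-0.2 -0.2 -3.7] M [-0.2   0.17 -0.02] w 0.0197 fz [ 0.0014 -0.0014 -1.    ]
delta [0.0753 0.0319 0.0014] turn -0.4567
t: 14.47
eef_pos: [0.5792, -0.2978, 0.079]
tool_rot: [[-0.176, 0.984, -0.002], [0.984, 0.176, 0.001], [0.001, -0.002, -1.0]]
contact_force: [0.6, -0.4, -3.0]
grip_width: 0.0196
finger_force: 30.0
t 14.47 pos [ 0.5792 -0.2978  0.079 ] psi 10.12 F [ 0.6 -0.4 -3. ] M [-0.16  0.07 -0.05] w 0.0196 fz [-2.4e-03  8.0e-04 -1.0e+00]
delta [-0.0004  0.0016  0.029 ] turn -0.0014
```

View pics/c6.png

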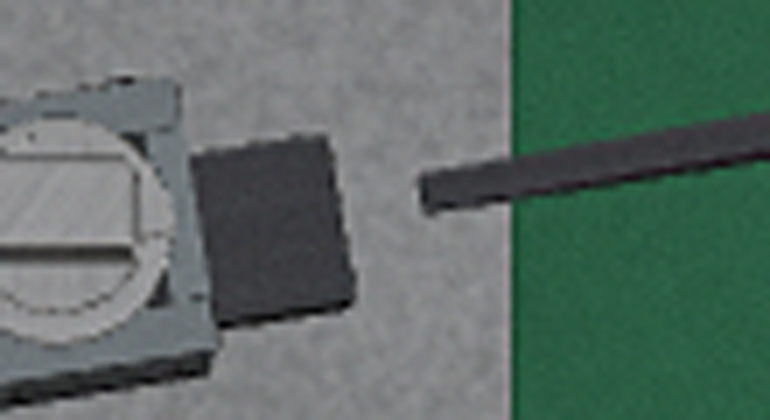

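The view shows the drift's nose at crop (428,194), in line with the base's end and pointing along the window. I'll check the lateral offset numerically.

```bash
python3 - <<'E'
from h import *
P=lambda x,y,z: plane('top2',290+(x-3.5)/7,225+(y-3.5)/7,z)
h=np.radians(100.2);e=np.array([np.cos(h),np.sin(h)]);n=np.array([-e[1],e[0]]);A=np.array([.529,-.010])
f=lambda p:(np.round((p[:2]-A)@e,4),np.round((p[:2]-A)@n,4))
print('nose',f(P(425,177,.0735)),f(P(432,212,.0735)))
print('drift edge far',f(P(765,118,.0955)),f(P(765,155,.0955)))
print('base corners',f(P(327,137,.03)),f(P(352,295,.03)),f(P(193,157,.03)),f(P(217,322,.03)))
print('housing',f(P(180,80,.106)),f(P(215,352,.106)))
print('flange right',f(P(172,228,.114)))
print('lug/plug dir: block corners',f(P(135,155,.177)),f(P(135,245,.177)))
E
```

```text
nose (np.float64(-0.1142), np.float64(-0.0034)) (np.float64(-0.1144), np.float64(0.0077))
drift edge far (np.float64(-0.2175), np.float64(-0.0022)) (np.float64(-0.2153), np.float64(0.0091))
base corners (np.float64(-0.0904), np.float64(-0.0267)) (np.float64(-0.0896), np.float64(0.0255)) (np.float64(-0.0462), np.float64(-0.0271)) (np.float64(-0.0451), np.float64(0.0272))
housing (np.float64(-0.0422), np.float64(-0.0402)) (np.float64(-0.0392), np.float64(0.0423))
flange right (np.float64(-0.0323), np.float64(0.0046))
lug/plug dir: block corners (np.float64(-0.0229), np.float64(-0.0097)) (np.float64(-0.0189), np.float64(0.015))
```

```bash
python3 -m pendant '[[[0,0.0018,0.01,0],[0,0.0018,0.02,0],[0,0.0018,0.03,0],[0,0.0018,0.031,0],[0,0.0018,0.031,0],[0,0.0018,0.031,0]]]'; python3 -c "
from h import *;delta(.5808,-.2979,.0465,10.2)"
```

```text
t: 15.07
eef_pos: [0.5819, -0.2974, 0.0489]
tool_rot: [[-0.177, 0.984, -0.001], [0.984, 0.177, 0.0], [0.001, -0.001, -1.0]]
contact_force: [0.8, 0.2, -2.7]
grip_width: 0.02
finger_force: 30.0
t 15.07 pos [ 0.5819 -0.2974  0.0489] psi 10.2 F [ 0.8  0.2 -2.7] M [-0.15  0.03  0.01] w 0.02 fz [-7.e-04  5.e-04 -1.e+00]
delta [-0.0003 -0.0011  0.0024] turn -0.0
```

```bash
python3 -m pendant '[[[0.01,0,0.0,0],[0.025,0,0,0],[0.04,0,0,0],[0.05,0,0,0],[0.06,0,0,0],[0.07,0,0,0],[0.08,0,0,0],[0.085,0,0,0],[0.085,0,0,0],[0.085,0,0,0]]]'; python3 -c "
from h import *;delta(.5808+.1771*-.1,-.2979+.0984,.0465,10.2)"
```

```text
t: 15.9
eef_pos: [0.5672, -0.2138, 0.0495]
tool_rot: [[-0.178, 0.984, 0.0], [0.984, 0.178, -0.001], [-0.001, 0.0, -1.0]]
contact_force: [0.1, 0.9, -3.2]
grip_width: 0.0195
finger_force: 30.0
t 15.9 pos [ 0.5672 -0.2138  0.0495] psi 10.24 F [ 0.1  0.9 -3.2] M [-0.15  0.02  0.01] w 0.0195 fz [ 3.e-04 -5.e-04 -1.e+00]
delta [ 0.0148 -0.0015  0.003 ] turn 0.0007
```

```bash
python3 -m pendant '[[[0.008,0,0.0,0],[0.016,0,0,0],[0.024,0,0,0],[0.03,0,0.0,0],[0.03,0,0.003,0],[0.03,0,0.005,0],[0.03,0,0.006,0],[0.03,0,0.006,0]]]'; python3 -c "
from h import *;delta(.5808+.1771*-.1,-.2979+.0984,.0465,10.2)"
```

```text
t: 16.57
eef_pos: [0.5619, -0.1843, 0.0434]
tool_rot: [[-0.177, 0.984, 0.0], [0.984, 0.177, 0.0], [0.0, 0.0, -1.0]]
contact_force: [-0.4, 0.8, -1.9]
grip_width: 0.02
finger_force: 30.0
t 16.57 pos [ 0.5619 -0.1843  0.0434] psi 10.2 F [-0.4  0.8 -1.9] M [ 0.05  0.02 -0.01] w 0.02 fz [ 1.e-04  3.e-04 -1.e+00]
delta [-0.0151 -0.0015 -0.0031] turn -0.0
```

```bash
python3 -m pendant '[[[0.006,0,0.0005,0],[0.012,0,0.0005,0],[0.018,0,0.0005,0],[0.024,0,0.0005,0],[0.03,0,0.0005,0],[0.035,0,0.0005,0],[0.035,0,0.0005,0]]]'; python3 -c "
from h import *;delta(.548,-.1158,.0435,10.2)"
```

```text
t: 17.15
eef_pos: [0.558, -0.1538, 0.0446]
tool_rot: [[-0.178, 0.984, 0.006], [0.984, 0.178, -0.009], [-0.01, 0.005, -1.0]]
contact_force: [2.9, -9.7, -4.9]
grip_width: 0.0196
finger_force: 30.0
t 17.15 pos [ 0.558  -0.1538  0.0446] psi 10.25 F [ 2.9 -9.7 -4.9] M [-1.73 -0.37 -0.17] w 0.0196 fz [ 0.0062 -0.0086 -0.9999]
delta [ 0.0392 -0.0031  0.0007] turn 0.0009
```

```bash
python3 -m pendant '[[[0.006,-0.0005,0.0005,0],[0.012,-0.001,0.0005,0],[0.018,-0.001,0.0005,0],[0.022,-0.001,0.0005,0],[0.022,-0.001,0.0005,0]]]'; python3 -c "
from h import *;delta(.548,-.1158,.0435,10.2)"
```

```text
t: 17.57
eef_pos: [0.552, -0.1303, 0.0435]
tool_rot: [[-0.178, 0.984, 0.003], [0.984, 0.178, -0.005], [-0.005, 0.003, -1.0]]
contact_force: [1.3, -4.0, -1.2]
grip_width: 0.0197
finger_force: 30.0
t 17.57 pos [ 0.552  -0.1303  0.0435] psi 10.24 F [ 1.3 -4.  -1.2] M [-1.02 -0.02  0.02] w 0.0197 fz [ 0.0035 -0.0046 -1.    ]
delta [ 0.015  -0.0014 -0.0001] turn 0.0007
```

```bash
python3 -m pendant '[[[0.005,0,0,0],[0.01,0,0,0],[0.015,0,0,0],[0.017,0,0,0],[0.017,0,0,0],[0.017,0,0,0]]]'; python3 - <<'E'
from h import *
delta(.548,-.1158,.0435,10.2)
snap('side','side3');cv2.imwrite('pics/c7.png',cv2.resize(cv2.imread('pics/side3.png')[180:320,270:420],None,fx=4,fy=4,interpolation=cv2.INTER_CUBIC))
E
```

```text
t: 18.07
eef_pos: [0.5488, -0.1125, 0.0434]
tool_rot: [[-0.178, 0.984, 0.003], [0.984, 0.178, -0.002], [-0.003, 0.002, -1.0]]
contact_force: [1.6, -3.6, 3.5]
grip_width: 0.0197
finger_force: 30.0
t 18.07 pos [ 0.5488 -0.1125  0.0434] psi 10.24 F [ 1.6 -3.6  3.5] M [-1.12 -0.13 -0.02] w 0.0197 fz [ 0.0025 -0.0022 -1.    ]
delta [-0.0031 -0.0014 -0.    ] turn 0.0007
```

View pics/c7.png

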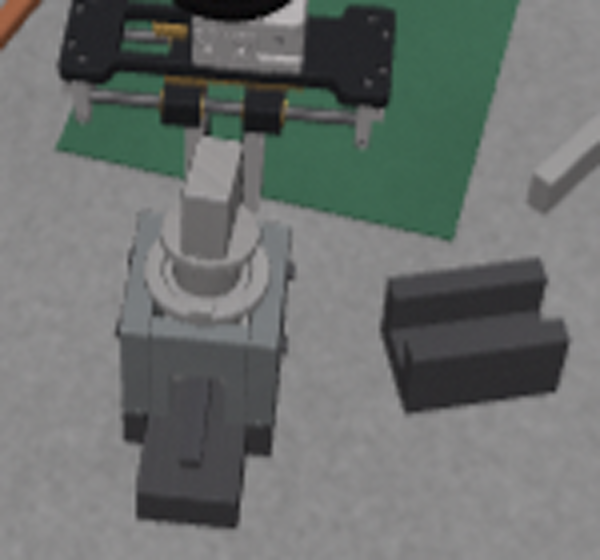

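The side view shows the drift out through the far window, with the plug lifted and upright. Release and retreat.

```bash
python3 -m pendant '[[[0,0,0,0],[0,0,0,0],[0,0,0,0],[0,0,0,0],[0,0,0,0],[0,0,0,0],[0,0,0,0],[0,0,0,0],[0,0,0,0],[0,0,0,0]]]' 0.08 && python3 -m pendant '[[[0,0,-0.01,0],[0,0,-0.03,0],[0,0,-0.06,0],[-0.01,0,-0.1,0],[-0.03,0,-0.14,0],[-0.06,0,-0.18,0],[-0.09,0,-0.2,0],[-0.1,0,-0.2,0],[-0.1,0,-0.2,0],[-0.1,0,-0.2,0]]]'; python3 - <<'E'
from h import *
snap('side','side4')
a,b=[cv2.imread(f'pics/side{i}.png')[225:310,295:350].astype(int) for i in (3,4)]
d=np.abs(a-b).max(2);print('changed rows/px after release',(d>40).sum(),np.argwhere(d>40)[:8].tolist())
# vs before insertion: plug top shift
p=cv2.imread('pics/side2.png')[205:270,295:350].astype(int);print(env.get_obs()['t'],env.get_obs()['contact_force'])
for z in (.177,.188,.1775+.011): print(z,proj(np.load('pics/side4.npz'),np.array([.529,-.01,z])))
for i in (2,4):
    g=cv2.cvtColor(cv2.imread(f'pics/side{i}.png'),cv2.COLOR_BGR2GRAY)[205:265,323];print(i,g.tolist())
E
```

```text
t: 18.95
eef_pos: [0.5477, -0.1117, 0.0424]
tool_rot: [[-0.177, 0.984, 0.0], [0.984, 0.177, 0.0], [0.0, 0.0, -1.0]]
contact_force: [0.4, 0.1, 0.3]
grip_width: 0.0793
finger_force: 0.0
t: 19.78
eef_pos: [0.5647, -0.2099, 0.2416]
tool_rot: [[-0.176, 0.984, -0.001], [0.984, 0.176, 0.002], [0.002, -0.001, -1.0]]
contact_force: [0.4, -0.4, -0.6]
grip_width: 0.08
finger_force: 0.0
changed rows/px after release 15 [[0, 36], [0, 37], [0, 38], [0, 39], [1, 36], [1, 37], [1, 38], [1, 39]]
19.8333 [-0.74999851  0.75737306 -0.02078627]
0.177 (np.float64(321.9067702470479), np.float64(227.91011269426104))
0.188 (np.float64(321.96831230667044), np.float64(224.3590621225152))
0.1885 (np.float64(321.97113704482877), np.float64(224.19611610140052))
2 [86, 87, 88, 87, 88, 89, 89, 89, 88, 88, 88, 87, 88, 88, 84, 143, 155, 151, 151, 150, 151, 152, 151, 152, 152, 153, 153, 150, 147, 149, 150, 149, 116, 96, 97, 97, 98, 99, 99, 98, 97, 98, 97, 96, 96, 111, 113, 100, 88, 118, 141, 138, 132, 142, 129, 105, 106, 120, 125, 124]
4 [86, 86, 84, 85, 85, 86, 87, 87, 86, 118, 141, 144, 143, 144, 145, 145, 145, 146, 148, 144, 141, 143, 145, 146, 143, 116, 99, 100, 100, 100, 100, 99, 99, 98, 98, 97, 97, 97, 98, 105, 134, 123, 102, 95, 90, 90, 89, 89, 89, 117, 137, 133, 128, 137, 125, 102, 103, 117, 121, 120]
```

```bash
python3 - <<'E'
from h import *
h=np.radians(100.2);e=np.array([np.cos(h),np.sin(h)]);n=np.array([-e[1],e[0]]);A=np.array([.529,-.010])
f=lambda p:np.round([(p[:2]-A)@e,(p[:2]-A)@n],4)
P=lambda x,y,z: plane('side3',270+(x-1.5)/4,180+(y-1.5)/4,z)
print('nose bottom',f(P(190,465,.03)),'base end',f(P(140,488,.03)),f(P(243,500,.03)))
m=snap('top','top3')
# bystander/overall: triangulate plug block top centre from contours in both views
def blk(fn,roi,th):
    x0,y0,x1,y1=roi;g=cv2.cvtColor(cv2.imread(fn),cv2.COLOR_BGR2GRAY)[y0:y1,x0:x1];return g
for fn,c in (('top2',298),('top3',298)):
    g=cv2.cvtColor(cv2.imread(f'pics/{fn}.png'),cv2.COLOR_BGR2GRAY)
    print(fn,'col',g[235:285,c].tolist()); print(fn,'row',g[254,265:330].tolist())
b0,b1=[cv2.imread(f'pics/{i}.png') for i in ('side2','side4')]
q0,q1=[cv2.cvtColor(b[205:270,300:345],cv2.COLOR_BGR2GRAY).astype(np.float32) for b in (b0,b1)]
T=q0[10:50,8:38]; r=cv2.matchTemplate(q1,T,cv2.TM_CCOEFF_NORMED);print(cv2.minMaxLoc(r))
E
```

```text
nose bottom [ 0.0698 -0.0012] base end [ 0.0875 -0.0263] [0.0883 0.0296]
top2 col [130, 131, 138, 109, 113, 114, 82, 141, 145, 146, 147, 149, 100, 138, 154, 152, 147, 141, 148, 146, 150, 147, 151, 150, 147, 72, 59, 95, 150, 148, 149, 145, 148, 151, 125, 146, 150, 149, 154, 96, 106, 115, 121, 70, 50, 47, 20, 134, 145, 138]
top2 row [133, 131, 137, 105, 85, 96, 79, 65, 75, 59, 57, 56, 88, 117, 116, 111, 114, 127, 144, 143, 147, 122, 149, 150, 149, 146, 148, 143, 140, 149, 153, 145, 149, 146, 152, 148, 147, 142, 146, 145, 151, 149, 146, 134, 101, 144, 150, 145, 150, 132, 113, 114, 118, 57, 60, 63, 66, 62, 64, 65, 63, 63, 63, 63, 58]
top3 col [136, 136, 139, 108, 116, 115, 85, 144, 149, 146, 147, 151, 116, 150, 149, 143, 144, 147, 150, 159, 155, 150, 151, 155, 153, 71, 47, 118, 149, 147, 144, 146, 150, 146, 104, 149, 153, 152, 159, 99, 109, 117, 124, 74, 48, 50, 20, 133, 145, 144]
top3 row [135, 134, 141, 101, 87, 98, 81, 71, 77, 64, 59, 56, 88, 121, 117, 117, 115, 124, 148, 148, 142, 146, 163, 135, 61, 161, 153, 153, 146, 150, 147, 144, 143, 159, 152, 150, 153, 150, 152, 147, 145, 144, 150, 154, 149, 150, 152, 127, 153, 136, 113, 117, 126, 59, 58, 63, 61, 63, 62, 61, 62, 63, 63, 61, 65]
(-0.20966072380542755, 0.7517369985580444, (6, 25), (9, 5))
```

```bash
python3 -c "
from h import *;print(env.hand_in())"
```

```text
the job is handed in; nothing more can be done
None
```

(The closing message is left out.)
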